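# Switch on the inspection lamp and hold its shutter half open

## Task

Turn the black rotary handle on the lamp supply clockwise from off to on, until it clicks into the on position, and only then slide the lamp box's sprung shutter half open (its pointer level with the long middle line). The shutter springs shut when let go, so finish while still holding it steadily at half travel, with the lamp left on and the other things on the bench left where they are.

Things in the scene. Friction and masses are not known exactly. Their poses are not given: they have to be found in the camera images.
- lamp_box: The longer grey box, fixed, 130 (x) x 210 (y) x 70 mm high. Origin: centre of its underside, z up. On top two rails along y (76 mm above the bench, outer edges at x -40 and +40 mm) guide a steel shutter plate over a white window. Black lines beside the -x rail mark where its pointer stands: short, closed (y -40 mm); long, half (y -10); short, fully open (y +20). Yaw within 0.5 rad.
- shutter_tab (a point): Centre of the top edge of the shutter's upright steel tab, 115 mm above the bench. The tab is 34 mm wide (lamp box x), 10 mm thick (lamp box y) and stands 40 mm above its plate (62 x 72 mm, upper face 75 mm above the bench). Axes parallel to the lamp box's. Closed, it lies at x 0, y -40 mm in the lamp box's frame.
- shutter (a joint): Travel of the shutter in m along the lamp box's +y: 0 closed, 0.030 half open, 0.060 fully open. A spring shuts it: about 3.5 N at closed, rising 1.4 N per 10 mm to about 7.7 N at half and 12 N fully open.
- supply_box: The square grey box, fixed: lamp supply, 130 x 130 x 60 mm high. Origin: centre of its underside, z up. The rotary handle turns about its vertical middle axis over an aluminium disc of radius 54 mm, 3 mm thick. A thin black line on the disc (towards the box's -x) marks off; a broad one, 60 degrees clockwise from above, marks on. Yaw within 0.5 rad.
- isolator_top (a point): Centre of the top of the black rotary handle, on its turning axis, 105 mm above the bench. An upright bar 56 mm long, 14 mm thick, 30 mm high (underside 75 mm above the bench) on a hub of radius 19 mm; a small nose low at one end is its pointer. Axes turn with it: x along the bar (pointer at the -x end), z up; in off parallel to the supply box's.
- isolator (a joint): Angle of the rotary handle in rad: 0 off, 1.05 on (end stop), growing clockwise seen from above. An over-centre spring keeps it in off or on: about 0.1 N m must be overcome to leave off, less towards the middle, and past 0.52 it snaps over to on.
- jar: Bystander: small amber glass jar, diameter 50 mm, 60 mm high, loose; origin at the centre of its underside.
- screwdriver: Bystander: screwdriver lying loose on the bench along its own x axis.
- tray: Bystander: loose grey open tray 90 x 120 x 25 mm; origin at the centre of its underside.
Things that resemble listed ones, but are neither listed nor needed, are in the scene too. Leave any red look-alike of the lamp_box alone.

How it is judged:
By the outcome, as a careful person would: the job done as asked, in the order asked, and still so for the second after the job is handed in, while the arm keeps its last pose, push and grip.
It also fails if it takes over 43 s, if anything falls off the work surface, if the arm or the gripper's body presses on something with over 40 N, if the wrist force passes 120 N, or if a joint passes its speed limit or range.

## Robot

A 6-joint arm with a two-finger parallel gripper is mounted at the origin on the work surface. World frame = base frame: x ahead of the robot, y to its left, z up, the work surface at z = 0. Lengths are in m, angles in rad, forces in N, time in s.
With the tool pointing down it reaches from about 0.25 to 0.725 m from the base axis. Payload 4 kg.
Tool frame: the origin (TCP) lies midway between the tips of the shut fingers; the grasp point (between the pads) lies 19 mm behind it (bot.grip_point_offset is the distance from the TCP to the grasp point, in m); z points along the fingers, y is the line along which they close (so a half turn about z gives the same grasp; the last joint's range is limited). The gripper opens to 85 mm and grips with 20 to 120 N. Pads are 22 mm wide; open, the fingers measure 114 mm over their backs; the gripper's body (76 mm by 85 mm) begins 54 mm behind the grasp point. The pads swing forward as they close: fully open they stand 13 mm farther back than shut.
Start: joints at [-1.296, 0.241, 0.005, 1.335, 0, 1.571], TCP at [0.136, -0.481, 0.231] pointing down, gripper open.
Joint ranges: [-2.72, 2.72], [-1.05, 1.87], [-1.09, 1.28], [-1.99, 2.15], [-1.42, 1.44], [-3.14, 3.14]. Speed limits (rad/s): [2.79, 2.79, 3.14, 3.14, 3.14, 3.14].

## Interface

Orientations are given as a unit quaternion [x, y, z, w].
In Python, from workcell import bot gives the robot as it stands.
- The arm moves only by the tool step_arm, never from a script. Its argument "targets" is text: rows parted by semicolons, each of 7 numbers parted by spaces: the opening, from -1 (shut) to 1 (fully open), so that 0 is half open, then the shift along the world's x, y, z normalised to -1 to 1, where 1 is 0.5 m, then the turn, a rotation vector about the world's x, y, z normalised to -1 to 1, where 1 is pi/4 rad. In form: gripper x y z wx wy wz; .... A call has 1 to 10 rows; each row is the pose to reach, as a shift and turn from the pose commanded when the call began; what a row does not reach only later rows make up. A row lasts 1/12 s, in which the tool goes at most 41.7 mm and 7.16 degrees, less where a joint would pass 70% of its speed; a pose out of reach is approached as far as the arm can. A call with a number of a shift or a turn outside -1 to 1 is refused whole. A call with a gripper value outside its range is refused whole. The fingers move at their own pace and stop on an object; the grip force is fixed at half the most. Time passes only in rows, so rows that repeat a pose let the fingers close. It gives the time, the measured TCP pose, the force, the opening and the grip force at its end, in the units of the state.
- bot.get_obs(): the state, without advancing time (a new reading comes with each control period).
- bot.camera(name): name is "scene" or "side" or "wrist"; returns the picture (400x640x3 uint8, red, green, blue); there is no depth.
- bot.camera_info(name): a dict with "vertical_fov" (degrees; the focal length in pixels is half the picture's height over the tangent of half this angle, whatever the lens; pixels are square), "cx", "cy" (the principal point, pixels), "pose" (4x4, takes a point from camera to world coordinates). Camera axes: x right, y up, looking along -z (the intrinsics and any distortion apply to the point x, -y, -z); pixel columns grow to the right and rows downward; lengths in m; the calibration is good to about 2 mm. A picture is of the moment at which its call begins: read the wrist's pose just before it. camera_info takes no time and is no camera call; for the wrist camera it gives the pose at the moment of the call.
- bot.job_done(): hands the job in; it is judged then, once.
The state is a dict: "clock": time; "joint_pos": joint angles; "joint_vel": joint speeds; "tau": joint torques, N m; "eef_pos": TCP position; "tool_rot": TCP orientation; "ft_force": force on the tool from outside, world axes, zero at the start; "ft_torque": the same for the moment, N m; "grip_width": finger opening in m; "grasp_force": force on a finger pad.
Only numpy, scipy, OpenCV 4.12 (cv2) and the standard library are available. Lean on these libraries where they do the work, as an engineer would, in place of code of your own. Each camera call takes 0.05 s, during which the arm holds its last target. There are 200 camera calls.

## Working session

There is one attempt and no reset: what is moved stays moved. The work goes in short steps, Python scripts to look and compute and a tool call to move; the robot and the scene stay as the last step left them, time stands still between calls to the robot, and variables do not carry over. Pictures are saved under pics/ and viewed, at most 10 in all, crops included, and the job is handed in when it is done.

Besides the shell and the picture viewer there is one more tool, called by a JSON object that holds its "api" and its "payload", one argument or row to a line. step_arm: Moves the arm, as the interface text tells. Scaled input: -1 to 1 covers 0.5 m each way for a shift and pi/4 rad each way for a turn. Its arguments: {"type":"object","properties":{"targets":{"type":"string"}},"required":["targets"]}

```bash
mkdir -p pics; cat > h.py <<'E'
import numpy as np, cv2
from workcell import bot
def K(n):
    i=bot.camera_info(n); f=200/np.tan(np.radians(i["vertical_fov"])/2); return f,i["cx"],i["cy"],np.array(i["pose"]),i
def ray(n,u,v,z,P=None):
    f,cx,cy,T,_=K(n)
    if P is not None:T=P
    d=T[:3,:3]@np.array([(u-cx)/f,-(v-cy)/f,-1]); o=T[:3,3]
    return o+d*(z-o[2])/d[2]
def proj(n,p,P=None):
    f,cx,cy,T,_=K(n)
    if P is not None:T=P
    q=T[:3,:3].T@(np.array(p)-T[:3,3]); return cx+f*q[0]/-q[2], cy-f*q[1]/-q[2]
E
python3 - <<'E'
from h import *
for n in("scene","side","wrist"):
    print(n,K(n)); cv2.imwrite(f"pics/{n}0.png",bot.camera(n)[:,:,::-1])
a=[cv2.imread(f"pics/{n}0.png") for n in("scene","side")]
cv2.imwrite("pics/both.png",cv2.resize(np.vstack(a),(480,600)))
E
```

```text
scene (np.float64(446.79376158412794), 331.5144743949334, 201.66144304270733, array([[ 0.10367668, -0.85338766,  0.51086265,  1.26888425],
       [ 0.99459489,  0.09188256, -0.04835909, -0.19623557],
       [-0.00567032,  0.5131151 ,  0.85830108,  1.15215561],
       [ 0.        ,  0.        ,  0.        ,  1.        ]]), {'vertical_fov': 48.22980767683507, 'cx': 331.5144743949334, 'cy': 201.66144304270733, 'pose': array([[ 0.10367668, -0.85338766,  0.51086265,  1.26888425],
       [ 0.99459489,  0.09188256, -0.04835909, -0.19623557],
       [-0.00567032,  0.5131151 ,  0.85830108,  1.15215561],
       [ 0.        ,  0.        ,  0.        ,  1.        ]])})
side (np.float64(381.13932880465444), 320.5445215918918, 208.99748430745, array([[ 0.89432096,  0.27498711, -0.35294775,  0.2596441 ],
       [-0.4473156 ,  0.56703473, -0.69165047, -0.8577153 ],
       [ 0.00993867,  0.77643655,  0.63011706,  0.79245926],
       [ 0.        ,  0.        ,  0.        ,  1.        ]]), {'vertical_fov': 55.37581050185095, 'cx': 320.5445215918918, 'cy': 208.99748430745, 'pose': array([[ 0.89432096,  
[... 191 characters left out ...]
  ,  0.        ,  1.        ]])})
wrist (np.float64(320.6847286040391), 316.44041941828726, 200.55760108276695, array([[ 0.27177507,  0.91257197,  0.3055335 ,  0.21342637],
       [-0.96235849,  0.25840919,  0.08420702, -0.45937039],
       [-0.0021077 , -0.31691812,  0.94845056,  0.37495221],
       [ 0.        ,  0.        ,  0.        ,  1.        ]]), {'vertical_fov': 63.90073334640993, 'cx': 316.44041941828726, 'cy': 200.55760108276695, 'pose': array([[ 0.27177507,  0.91257197,  0.3055335 ,  0.21342637],
       [-0.96235849,  0.25840919,  0.08420702, -0.45937039],
       [-0.0021077 , -0.31691812,  0.94845056,  0.37495221],
       [ 0.        ,  0.        ,  0.        ,  1.        ]])})
```

View pics/scene0.png

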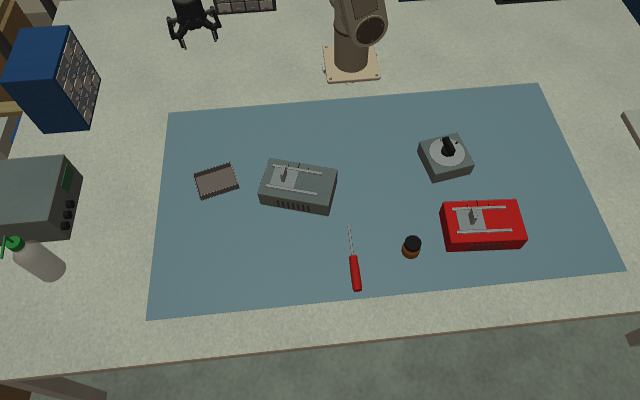

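View pics/side0.png

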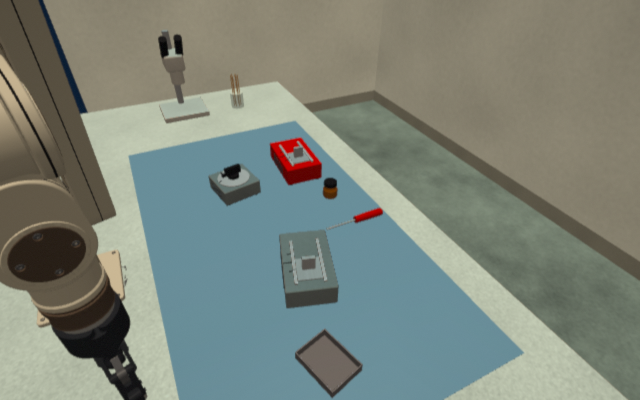

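The scene view shows the grey lamp box at (298,187), the red look-alike at (483,225), the supply with its black handle at (447,157), the jar at (411,246), the screwdriver at (353,262) and the tray at (216,181). What could be confused: the lamp box is grey at (298,187) versus red at (483,225), so I choose grey. The black handle at (448,146) could be taken for the jar's lid at (412,241), so I choose the one on the disc. I'll check both in one crop.

```bash
python3 - <<'E'
from h import *
s=cv2.imread("pics/scene0.png"); d=cv2.imread("pics/side0.png")
r=lambda im,x,y:cv2.resize(im[y:y+75,x:x+100],(400,300),interpolation=cv2.INTER_CUBIC)
cv2.imwrite("pics/crop1.png",np.vstack([np.hstack([r(s,250,148),r(s,398,118)]),np.hstack([r(d,258,230),r(d,185,145)])]))
for nm,sc,sd,z in (("tab",(284,166),(308,257),.115),("handle",(448,141),(233,169),.105)):
    print(nm,ray("scene",*sc,z),ray("side",*sd,z))
E
```

```text
tab [ 0.51965921 -0.25982775  0.115     ] [ 0.52838271 -0.2670272   0.115     ]
handle [0.47409121 0.22805222 0.105     ] [0.4797474  0.20781675 0.105     ]
```

View pics/crop1.png

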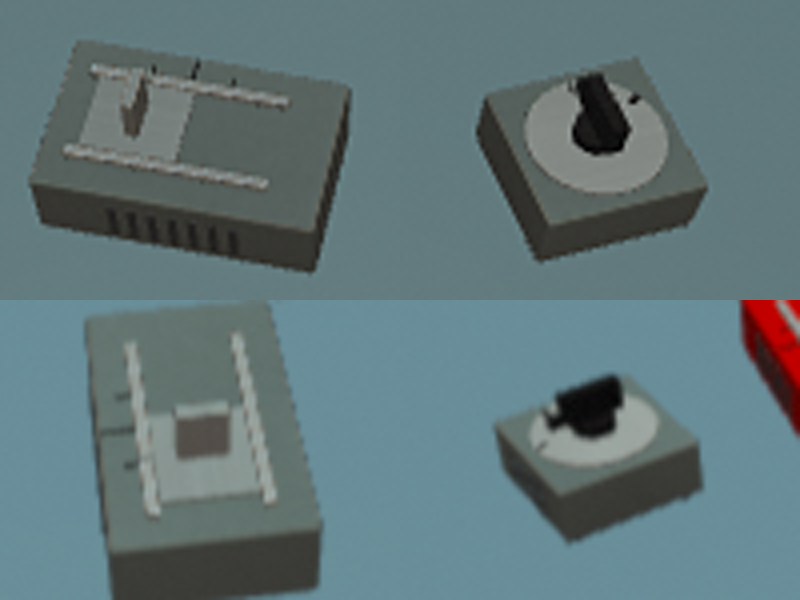

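The crop confirms both. The lamp box is grey with its tab near scene (284,170), its tick marks on the robot-facing rail, and the shutter closed. The supply handle is at (447,145), and its pointer end faces the robot, towards the thin off line.

```bash
python3 - <<'E'
from h import *
# order: far-left,far-right,near-right,near-left (scene view) 
L={"scene":[(269.5,158),(337.5,170),(330.5,205.5),(257.5,194)],"side":[(279.3,234.5),(325.5,230.5),(338.5,285.5),(285,293)]}
S={"scene":[(419.25,142.25),(456.75,132.5),(474.75,164.75),(434.25,174.75)],"side":[(209.25,175.75),(241.25,163.75),(260,179.25),(226.25,193.75)]}
for nm,D,z in(("lamp",L,.07),("sup",S,.06)):
    for c,pts in D.items():
        p=np.array([ray(c,*q,z)[:2] for q in pts]).astype(np.float32)
        e=np.roll(p,-1,0)-p
        print(nm,c,p.round(3).tolist(),"ctr",p.mean(0),"len",np.linalg.norm(e,axis=1).round(3),"ang",np.degrees(np.arctan2(e[:,1],e[:,0])).round(1))
print(bot.get_obs())
E
```

```text
lamp scene [[0.453000009059906, -0.30399999022483826], [0.5189999938011169, -0.10599999874830246], [0.6370000243186951, -0.13899999856948853], [0.5770000219345093, -0.34299999475479126]] ctr [ 0.5463619  -0.22323626] len [0.209 0.123 0.212 0.13 ] ang [  71.7  -15.5 -106.5  162.8]
lamp side [[0.5109999775886536, -0.11500000208616257], [0.6340000033378601, -0.15700000524520874], [0.5720000267028809, -0.34599998593330383], [0.4480000138282776, -0.3100000023841858]] ctr [ 0.54127204 -0.23181227] len [0.13  0.199 0.129 0.205] ang [ -18.6 -108.1  163.9   72. ]
sup scene [[0.4350000023841858, 0.15700000524520874], [0.4099999964237213, 0.2809999883174896], [0.5370000004768372, 0.30399999022483826], [0.5590000152587891, 0.17599999904632568]] ctr [0.48526132 0.22974765] len [0.127 0.129 0.13  0.126] ang [ 101.5   10.2  -80.1 -171.2]
sup side [[0.4099999964237213, 0.2720000147819519], [0.5299999713897705, 0.2980000078678131], [0.5580000281333923, 0.1770000010728836], [0.43299999833106995, 0.1469999998807907]] ctr [0.48275042 0.22347766] len [0.123 0.124 0.128 0.127] ang [  12.2  -77.2 -166.3  100.8]
{'clock': 0.15, 'joint_pos': array([-1.29600785e+00,  2.41221326e-01,  4.04032171e-03,  1.33521614e+00,
       -1.12384097e-06,  1.57076326e+00]), 'joint_vel': array([-0.00034342, -0.00266385,  0.00397188,  0.00063141,  0.00024182,
        0.00107515]), 'tau': array([-2.89629843e-04, -3.72635221e+01,  2.52638501e+01,  1.23677828e-02,
       -9.89060277e-05,  1.35288953e-06]), 'eef_pos': array([ 0.13554047, -0.48077715,  0.2306293 ]), 'tool_rot': array([ 9.90573668e-01,  1.36978709e-01, -1.10169093e-04, -7.92788529e-04]), 'ft_force': array([-0.28106329, -0.2297194 ,  0.09547347]), 'ft_torque': array([-0.01786652,  0.06713092, -0.02556999]), 'grasp_force': 0.0, 'grip_width': 0.08553185557327403}
```

{"api": "step_arm", "payload": {
  "targets": "1 0.4 0.4 0 0 0 1;1 0.4 0.4 0 0 0 1;1 0.4 0.4 0 0 0 1;1 0.4 0.4 0 0 0 1;1 0.4 0.4 0 0 0 1;1 0.4 0.4 0 0 0 1;1 0.4 0.4 0 0 0 1"
}}

```text
clock: 0.73
eef_pos: [0.337, -0.2789, 0.2312]
tool_rot: [0.861, 0.508, 0.0, -0.0]
ft_force: [0.3, -0.6, 0.3]
grip_width: 0.0858
grasp_force: 0.0
```

```bash
python3 -c "
from workcell import bot
o=bot.get_obs();print(o['joint_pos'],o['tool_rot'])"
```

```text
[-6.91792595e-01  1.17074783e-01 -1.47233594e-01  1.30670942e+00
  5.89955017e-04  1.38371134e+00] [ 8.61264023e-01  5.08157636e-01  2.39949909e-04 -2.04201182e-04]
```

{"api": "step_arm", "payload": {
  "targets": "1 0.28 0.5 0 0 0 1;1 0.28 0.5 0 0 0 1;1 0.28 0.5 0 0 0 1;1 0.28 0.5 0 0 0 1;1 0.28 0.5 0 0 0 1;1 0.28 0.5 0 0 0 1;1 0.28 0.5 0 0 0 1"
}}

```text
clock: 1.32
eef_pos: [0.4763, -0.0287, 0.2311]
tool_rot: [0.601, 0.799, 0.0, -0.0]
ft_force: [-0.0, -0.7, 0.6]
grip_width: 0.0854
grasp_force: 0.0
```

{"api": "step_arm", "payload": {
  "targets": "1 0 0.5 0 0 0 1;1 0 0.5 0 0 0 1;1 0 0.5 0 0 0 1;1 0 0.5 0 0 0 1;1 0 0.5 0 0 0 1;1 0 0.5 0 0 0 1;1 0 0.5 0 0 0 1"
}}

```text
clock: 1.9
eef_pos: [0.475, 0.2257, 0.2306]
tool_rot: [0.246, 0.969, 0.001, -0.001]
ft_force: [0.3, -1.7, 0.6]
grip_width: 0.0853
grasp_force: 0.0
```

{"api": "step_arm", "payload": {
  "targets": "1 0.02 0.01 0 0 0 0.89;1 0.02 0.01 0 0 0 0.89;1 0.02 0.01 0 0 0 0.89;1 0.02 0.01 0 0 0 0.89;1 0.02 0.01 0 0 0 0.89;1 0.02 0.01 0 0 0 0.89;1 0.02 0.01 0 0 0 0.89"
}}

```text
clock: 2.48
eef_pos: [0.4854, 0.2237, 0.2309]
tool_rot: [-0.095, 0.996, -0.0, -0.0]
ft_force: [0.3, -0.9, 0.4]
grip_width: 0.0854
grasp_force: 0.0
```

```bash
python3 - <<'E'
from h import *
P=K("wrist")[3]; np.save("P1.npy",P)
im=bot.camera("wrist"); cv2.imwrite("pics/w1.png",im[:,:,::-1])
o=bot.get_obs();print(o['joint_pos'],o['eef_pos'],o['tool_rot'],o['clock'])
print(proj("wrist",[.484,.227,.105],P))
E
```

```text
[ 4.31779923e-01  3.10133277e-01  9.78860168e-02  1.35935154e+00
 -6.03800783e-06  2.45024911e-01] [0.48546854 0.22369076 0.23093545] [-9.32418602e-02  9.95643407e-01 -1.36051176e-04 -3.77480556e-04] 2.5333
(np.float64(320.82410757583307), np.float64(191.11246848140723))
```

View pics/w1.png

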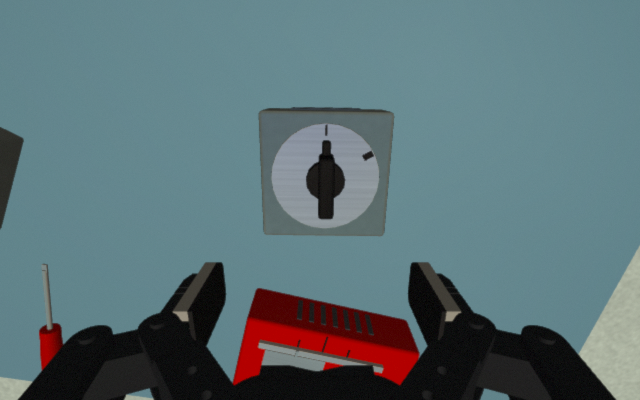

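The wrist view shows the handle bar upright in the picture, from (326,155) to (326,218) on the disc centred at (325,176). The thin off line is at (326,130) and the broad on line at (368,156).

```bash
python3 - <<'E'
from h import *
P=np.load("P1.npy"); im=cv2.imread("pics/w1.png"); hsv=cv2.cvtColor(im,cv2.COLOR_BGR2HSV)
sub=np.zeros(im.shape[:2],np.uint8); sub[108:238,262:392]=1
m=((hsv[...,2]>165)&(hsv[...,1]<60)&(sub>0)).astype(np.uint8)
c=max(cv2.findContours(m,0,1)[0],key=cv2.contourArea); (e,ax,a)=cv2.fitEllipse(cv2.convexHull(c)); print("disc",e,ax,ray("wrist",*e,.063,P))
b=((im.max(2)<70)&(sub>0)).astype(np.uint8)
n,l,st,ce=cv2.connectedComponentsWithStats(b); print(st[1:])
k=1+np.argmax(st[1:,4]); ys,xs=np.where(l==k)
for y in range(140,222,6): print(y,xs[ys==y].min() if (ys==y).any() else 0,xs[ys==y].max() if (ys==y).any() else 0)
for y in(158,217):print(ray("wrist",326,y,.105,P))
for q in((326,130),(368,156)):
    d=ray("wrist",*q,.063,P)-ray("wrist",*e,.063,P);print(np.degrees(np.arctan2(d[1],d[0])))
E
```

```text
Traceback (most recent call last):
cv2.error: OpenCV(4.12.0) /io/opencv/modules/imgproc/src/shapedescr.cpp:361: error: (-201:Incorrect size of input array) There should be at least 5 points to fit the ellipse in function 'fitEllipseNoDirect'
```

```bash
python3 - <<'E'
from h import *
P=np.load("P1.npy"); im=cv2.imread("pics/w1.png")
sub=np.zeros(im.shape[:2],np.uint8); sub[108:238,262:392]=1
print(im[176,290],im[115,270])
g=im.min(2); m=((g>(int(g[176,290])+int(g[115,270]))/2)&(sub>0)).astype(np.uint8)
c=max(cv2.findContours(m,0,1)[0],key=cv2.contourArea); (e,ax,a)=cv2.fitEllipse(cv2.convexHull(c)); print("disc",e,ax,ray("wrist",*e,.063,P))
b=((im.max(2)<70)&(sub>0)).astype(np.uint8)
n,l,st,ce=cv2.connectedComponentsWithStats(b)
k=1+np.argmax(st[1:,4]); ys,xs=np.where(l==k); print(st[k])
for y in (146,152,158,164,200,206,212,216): print(y,xs[ys==y].min(),xs[ys==y].max()) if (ys==y).any() else 0
for y in(158,217):print(ray("wrist",326,y,.105,P))
for q in((326,130),(368,156)):
    d=ray("wrist",*q,.063,P)-ray("wrist",*e,.063,P);print(np.degrees(np.arctan2(d[1],d[0])))
E
```

```text
[162 151 143] [108 103  88]
disc (324.74566650390625, 175.47694396972656) (104.46136474609375, 107.56243133544922) [0.47950183 0.23066676 0.063     ]
[ 306  141   39   78 1692]
146 322 330
152 322 330
158 319 333
164 314 336
200 318 333
206 318 332
212 318 332
216 319 332
[0.45431514 0.2256462  0.105     ]
[0.50707698 0.23631055 0.105     ]
-170.18235910823907
125.79151014583587
```

{"api": "step_arm", "payload": {
  "targets": "1 -0.01 0.0145 -0.06 0 0 0;1 -0.01 0.0145 -0.12 0 0 0;1 -0.01 0.0145 -0.18 0 0 0;1 -0.01 0.0145 -0.24 0 0 0;1 -0.01 0.0145 -0.28 0 0 0;1 -0.01 0.0145 -0.302 0 0 0;1 -0.01 0.0145 -0.302 0 0 0;-1 -0.01 0.0145 -0.302 0 0 0;-1 -0.01 0.0145 -0.302 0 0 0;-1 -0.01 0.0145 -0.302 0 0 0"
}}

```text
clock: 3.37
eef_pos: [0.4817, 0.2315, 0.0817]
tool_rot: [-0.094, 0.996, 0.0, 0.001]
ft_force: [-0.1, 1.8, -0.0]
grip_width: 0.0516
grasp_force: 0.0
```

{"api": "step_arm", "payload": {
  "targets": "-1 0 0 0 0 0 0;-1 0 0 0 0 0 0;-1 0 0 0 0 0 0;-1 0 0 0 0 0 0;-1 0 0 0 0 0 0;-1 0 0 0 0 0 0"
}}

```text
clock: 3.87
eef_pos: [0.4811, 0.2313, 0.0812]
tool_rot: [-0.094, 0.996, 0.0, 0.001]
ft_force: [-1.5, -0.6, 6.4]
grip_width: 0.013
grasp_force: 59.4
```

{"api": "step_arm", "payload": {
  "targets": "-1 0 0 0 0 0 -0.12;-1 0 0 0 0 0 -0.24;-1 0 0 0 0 0 -0.36;-1 0 0 0 0 0 -0.48;-1 0 0 0 0 0 -0.6;-1 0 0 0 0 0 -0.72;-1 0 0 0 0 0 -0.84;-1 0 0 0 0 0 -0.95;-1 0 0 0 0 0 -1;-1 0 0 0 0 0 -1"
}}

```text
clock: 4.7
eef_pos: [0.4813, 0.2324, 0.0812]
tool_rot: [0.294, 0.956, 0.002, 0.0]
ft_force: [-0.7, 3.8, 5.8]
grip_width: 0.0126
grasp_force: 59.3
```

{"api": "step_arm", "payload": {
  "targets": "-1 0 0 0 0 0 -0.11;-1 0 0 0 0 0 -0.22;-1 0 0 0 0 0 -0.32;-1 0 0 0 0 0 -0.34;-1 0 0 0 0 0 -0.34"
}}

```text
clock: 5.12
eef_pos: [0.4816, 0.2326, 0.0812]
tool_rot: [0.418, 0.909, 0.002, 0.0]
ft_force: [0.1, 5.4, 5.6]
grip_width: 0.0129
grasp_force: 59.4
```

```bash
python3 -c "
from workcell import bot
o=bot.get_obs();print(o['joint_pos'],o['ft_torque'],o['ft_force'])"
```

```text
[ 0.44882165  0.41796497 -0.15487313  0.99467582  0.00200416  1.31031486] [ 0.94166472  0.12049903 -0.0852468 ] [0.09800955 5.41303751 5.55737673]
```

{"api": "step_arm", "payload": {
  "targets": "1 0 0 0 0 0 0;1 0 0 0 0 0 0;1 0 0 0 0 0 0;1 0 0 0 0 0 0;1 0 0 0 0 0 0;1 0 0 0.08 0 0 0;1 0 0 0.16 0 0 0;1 0 0 0.24 0 0 0;1 0 0 0.3 0 0 0;1 0 0 0.3 0 0 0"
}}

```text
clock: 5.95
eef_pos: [0.4841, 0.2324, 0.2378]
tool_rot: [0.419, 0.908, 0.005, 0.004]
ft_force: [0.8, 0.5, -0.2]
grip_width: 0.0852
grasp_force: 0.0
```

```bash
python3 - <<'E'
from h import *
P=K("wrist")[3]
im=bot.camera("wrist"); cv2.imwrite("pics/w2.png",im[100:260,200:440,::-1])
E
```

```text
(no output)
```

View pics/w2.png

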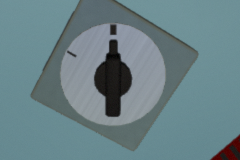

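The crop shows the handle's pointer at (113,45), lined up with the broad on line at (113,30), so the lamp is on. Next, the shutter.

{"api": "step_arm", "payload": {
  "targets": "1 0.094 -0.99 0 0 0 0.71;1 0.094 -0.99 0 0 0 0.71;1 0.094 -0.99 0 0 0 0.71;1 0.094 -0.99 0 0 0 0.71;1 0.094 -0.99 0 0 0 0.71;1 0.094 -0.99 0 0 0 0.71;1 0.094 -0.99 0 0 0 0.71;1 0.094 -0.99 0 0 0 0.71;1 0.094 -0.99 0 0 0 0.71;1 0.094 -0.99 0 0 0 0.71"
}}

```text
clock: 6.83
eef_pos: [0.5172, -0.167, 0.2285]
tool_rot: [0.153, 0.988, 0.0, -0.002]
ft_force: [1.3, 0.4, 0.1]
grip_width: 0.0852
grasp_force: 0.0
```

{"api": "step_arm", "payload": {
  "targets": "1 0 0 0 0 0 0;1 0 0 0 0 0 0;1 0 0 0 0 0 0"
}}

```text
clock: 7.08
eef_pos: [0.5175, -0.165, 0.2287]
tool_rot: [0.153, 0.988, 0.0, -0.002]
ft_force: [0.2, 0.9, 0.4]
grip_width: 0.0852
grasp_force: 0.0
```

```bash
python3 - <<'E'
from h import *
o=bot.get_obs();P=K("wrist")[3]; np.save("P3.npy",P)
im=bot.camera("wrist"); cv2.imwrite("pics/w3.png",im[:,:,::-1])
print(o['joint_pos'],o['eef_pos'],o['tool_rot'],o['clock'],proj("wrist",[.533,-.265,.115],P))
E
```

```text
[-3.08929040e-01  3.30419643e-01  1.20426568e-01  1.36416583e+00
  3.46380474e-04 -1.61611529e-03] [ 0.51747281 -0.16503958  0.22865358] [ 1.53052599e-01  9.88216598e-01  4.31116420e-04 -1.63427624e-03] 7.0833 (np.float64(215.10904145944778), np.float64(244.53446857591226))
```

View pics/w3.png

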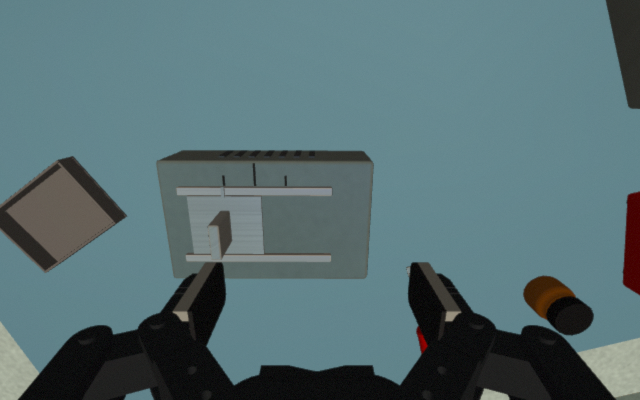

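The wrist view shows the lamp box's top face from (158,161) to (370,277), with the tab's light top strip at about (214,240). The ticks are at (223,180), (254,174, long) and (286,180).

```bash
python3 - <<'E'
from h import *
P=np.load("P3.npy"); im=cv2.imread("pics/w3.png")
p=np.array([ray("wrist",*q,.07,P)[:2] for q in((158,161),(372,162),(368,277),(173,277))])
e=np.roll(p,-1,0)-p; print(p,p.mean(0),np.linalg.norm(e,axis=1),np.degrees(np.arctan2(e[:,1],e[:,0])))
for v in (212,225,235,245,255): print(v,im[v,200:240,1].tolist())
for q in((214,240),):print("tab",ray("wrist",*q,.115,P))
t=[ray("wrist",*q,.07,P)[:2] for q in((223,180),(254,176),(286,180))]; print(t)
for q in((187,191),(331,191)): print(ray("wrist",*q,.076,P))
E
```

```text
[[ 0.45131251 -0.30371947]
 [ 0.51414361 -0.10872025]
 [ 0.63494083 -0.14437368]
 [ 0.57121444 -0.34529478]] [ 0.54290285 -0.22552704] [0.20487178 0.12594894 0.21078506 0.1269054 ] [  72.14043177  -16.44402288 -107.59752919  160.87630479]
212 [137, 137, 136, 136, 136, 137, 135, 136, 135, 137, 137, 137, 136, 136, 135, 136, 136, 137, 126, 82, 65, 64, 65, 64, 63, 62, 63, 60, 65, 91, 133, 136, 136, 137, 138, 138, 136, 139, 138, 139]
225 [134, 136, 136, 135, 135, 135, 134, 129, 106, 96, 94, 96, 96, 98, 96, 93, 90, 79, 65, 56, 58, 57, 59, 58, 59, 58, 58, 57, 56, 61, 77, 132, 137, 138, 140, 138, 137, 136, 137, 137]
235 [133, 134, 132, 132, 134, 132, 133, 128, 109, 127, 137, 137, 138, 137, 139, 135, 135, 133, 122, 90, 61, 58, 59, 58, 57, 58, 57, 59, 58, 59, 62, 86, 130, 133, 133, 133, 134, 134, 133, 135]
245 [136, 135, 137, 138, 136, 137, 138, 136, 134, 117, 126, 131, 133, 133, 133, 134, 139, 138, 129, 122, 88, 61, 58, 61, 58, 58, 59, 58, 63, 93, 134, 138, 140, 139, 138, 140, 139, 140, 139, 139]
255 [138, 139, 137, 138, 138, 138, 139, 137, 137, 137, 135, 129, 137, 138, 138, 137, 136, 139, 138, 132, 119, 86, 66, 91, 131, 133, 135, 135, 135, 135, 134, 135, 136, 135, 134, 135, 134, 134, 134, 134]
tab [ 0.52862136 -0.26418204  0.115     ]
[array([ 0.48746602, -0.25172288]), array([ 0.49285699, -0.22145791]), array([ 0.50603563, -0.19314777])]
[ 0.48615717 -0.28697457  0.076     ]
[ 0.52823071 -0.15426622  0.076     ]
```

{"api": "step_arm", "payload": {
  "targets": "1 0.025 -0.198 0 0 0 0;1 0.025 -0.198 0 0 0 0;1 0.025 -0.198 0 0 0 0;1 0.025 -0.198 -0.06 0 0 0;1 0.025 -0.198 -0.12 0 0 0;1 0.025 -0.198 -0.18 0 0 0;1 0.025 -0.198 -0.24 0 0 0;1 0.025 -0.198 -0.275 0 0 0;1 0.025 -0.198 -0.285 0 0 0;1 0.025 -0.198 -0.285 0 0 0"
}}

```text
clock: 7.97
eef_pos: [0.53, -0.2618, 0.086]
tool_rot: [0.151, 0.988, 0.001, -0.002]
ft_force: [-0.0, -0.8, 0.1]
grip_width: 0.0854
grasp_force: 0.0
```

{"api": "step_arm", "payload": {
  "targets": "-1 0 0 0 0 0 0;-1 0 0 0 0 0 0;-1 0 0 0 0 0 0;-1 0 0 0 0 0 0;-1 0 0 0 0 0 0;-1 0 0 0 0 0 0;-1 0 0 0 0 0 0;-1 0 0 0 0 0 0;-1 0 0 0 0 0 0"
}}

```text
clock: 8.72
eef_pos: [0.5313, -0.2642, 0.0886]
tool_rot: [0.153, 0.988, -0.0, 0.001]
ft_force: [-0.9, 1.7, 6.2]
grip_width: 0.0087
grasp_force: 59.2
```

{"api": "step_arm", "payload": {
  "targets": "-1 0.003 0.01 0 0 0 0;-1 0.006 0.02 0 0 0 0;-1 0.01 0.031 0 0 0 0;-1 0.013 0.041 0 0 0 0;-1 0.016 0.051 0 0 0 0;-1 0.018 0.057 0 0 0 0;-1 0.018 0.057 0 0 0 0;-1 0.018 0.057 0 0 0 0"
}}

```text
clock: 9.38
eef_pos: [0.5397, -0.238, 0.0886]
tool_rot: [0.153, 0.988, -0.003, 0.0]
ft_force: [-2.9, -5.9, 5.0]
grip_width: 0.0088
grasp_force: 59.4
```

```bash
python3 - <<'E'
from h import *
o=bot.get_obs();P=K("wrist")[3]; np.save("P4.npy",P)
im=bot.camera("wrist")[:,:,::-1]; sd=bot.camera("side")[:,:,::-1]
cv2.imwrite("pics/w4f.png",im);cv2.imwrite("pics/s4f.png",sd)
cv2.imwrite("pics/w4.png",np.hstack([im[:,100:500],cv2.resize(sd[210:310,250:350],(400,400),interpolation=cv2.INTER_CUBIC)]))
print(o['eef_pos'],o['ft_force'],o['clock'])
E
```

```text
[ 0.53974216 -0.23798609  0.08856647] [-2.93498412 -5.90587927  4.99473447] 9.3833
```

View pics/w4.png

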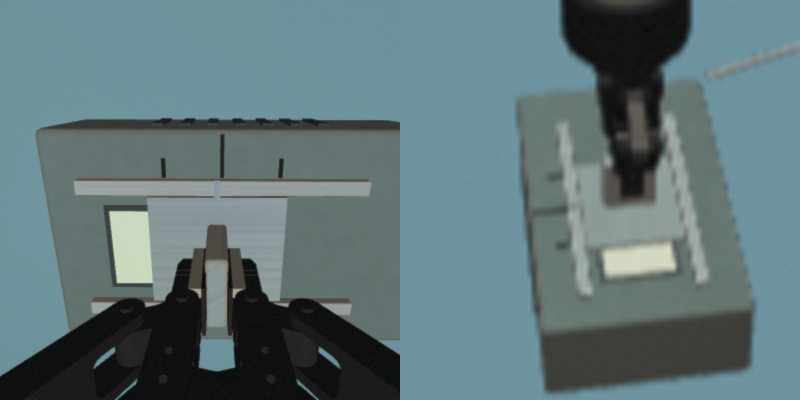

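The pointer is at crop (217,188) and the long line at (222,155), with ticks 58 px per 30 mm, so the shutter is about 2.5 mm short. The window is glowing. I'll correct the gap.

{"api": "step_arm", "payload": {
  "targets": "-1 0.0015 0.005 0 0 0 0;-1 0.0015 0.005 0 0 0 0;-1 0.0015 0.005 0 0 0 0;-1 0.0015 0.005 0 0 0 0;-1 0.0015 0.005 0 0 0 0;-1 0.0015 0.005 0 0 0 0"
}}

```text
clock: 9.98
eef_pos: [0.5404, -0.2359, 0.0885]
tool_rot: [0.154, 0.988, -0.003, 0.0]
ft_force: [-3.2, -7.1, 4.7]
grip_width: 0.0091
grasp_force: 59.4
```

```bash
python3 - <<'E'
from h import *
o=bot.get_obs()
im=bot.camera("wrist")[:,:,::-1]; sc=bot.camera("scene")[:,:,::-1]
cv2.imwrite("pics/w5.png",np.vstack([cv2.resize(im[125:205,240:400],(640,320),interpolation=cv2.INTER_CUBIC),cv2.resize(sc[100:300,180:580],(560,280))[:, :].copy() if 0 else cv2.resize(sc[110:285,180:580],(640,280))]))
print(o['eef_pos'],o['ft_force'],o['clock'])
E
```

```text
[ 0.54035213 -0.23585406  0.08854169] [-3.15854015 -7.06460331  4.71033351] 9.9833
```

View pics/w5.png

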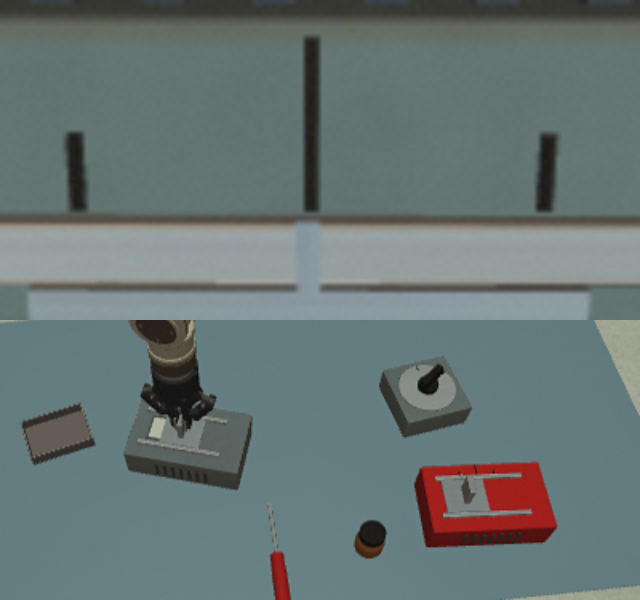

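The pointer at (308,255) is within about half a millimetre of the long line at (312,125). The handle is still at on, and the bystanders haven't moved. I'm handing in.

```bash
python3 -c "
from workcell import bot
print(bot.job_done())"
```

```text
the job is handed in; nothing more can be done
None
```

I turned the lamp supply on first, then opened the shutter and handed in at about 10 s, still gripping it with its pointer within about half a millimetre of the half-open line; the bystanders looked unmoved.

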